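Set the dust hood's sash to its working mark and start the fan

ROBOT

A 6-joint arm with a two-finger parallel gripper is mounted at the origin on the work surface; the furniture and walls round the work are solid. World frame = base frame: x ahead of the robot, y to its left, z up, the work surface at z = 0. Lengths are in m, angles in rad, forces in N, time in s.
With the tool pointing down it reaches from about 0.25 to 0.775 m from the base axis. Payload 4 kg.
Tool frame: the origin (TCP) lies at the very end of the fingers, on their centre line; the grasp point (between the pads) lies 19 mm behind it; z points along the fingers, y is the direction in which the jaws open and shut (so a half turn about z gives the same grasp; the last joint's range is limited). The gripper opens to 94 mm and grips with 3 to 60 N. Pads are 16 mm wide; open, the fingers measure 119 mm over their backs; the gripper's body (75 mm by 177 mm) begins 78 mm behind the grasp point.
Start: joints at [1.03, 0.087, 1.371, -0, 1.684, -0.103], TCP at [0.233, 0.498, 0.206] pointing down, gripper open.
Joint ranges: [-3.1, 3.1], [-0.76, 2.03], [0.27, 2.55], [-1.08, 4.22], [0.17, 2.65], [-2.57, 2.57]. Speed limits (rad/s): [2.79, 2.79, 3.14, 3.14, 3.14, 3.14].

INTERFACE

Orientations are given as [roll, pitch, yaw] about the fixed x, y, z axes, in that order (R = Rz(yaw) Ry(pitch) Rx(roll)).
In Python, from bench import robot, snapshot, calibration gives the robot as it stands. The module is installed in compiled form; this text tells all that it offers.
- The arm moves only by the tool servo_tool, never from a script. Its argument "series" is text: rows parted by semicolons, each of 5 numbers parted by spaces: the closure, from -1 (fully open) to 1 (shut), then the shift along the tool's x, y, z in cm, then the turn about the tool's z in rad. A call has 1 to 20 rows; each row is the pose to reach, as a shift and turn from the pose commanded when the call began, along the tool's axes at that moment; what a row does not reach only later rows make up. A row lasts 1/12 s, in which the tool goes at most 41.7 mm and 7.16 degrees, less where a joint would pass 70% of its speed; a pose out of reach is approached as far as the arm can. A call with a gripper value outside its range is refused whole. The fingers move at their own pace and stop on an object; the grip force is fixed at half the most. Time passes only in rows, so rows that repeat a pose let the fingers close. It gives the time, the measured TCP pose, the force and the opening at its end, in the units of the state.
- robot.get_obs(): the state, without advancing time (a new reading comes with each control period).
- snapshot(name): name is "scene" or "top" or "wrist"; returns (picture, depth): 420x560x3 uint8, red, green, blue; 420x560 float32, m along the optical axis (not along the pixel's ray), 0 where there is no reading.
- calibration(name): a dict with "fx", "fy", "cx", "cy" (pixels), "k1" (the pictures are not rectified: a ray, as slopes to the right and down, at radius r is drawn at 1 + k1 r^2 times it, then the intrinsics apply), "rvec" (rotation vector, rad) and "tvec" (3), from world to camera coordinates, as OpenCV has them; the wrist camera has in their place "tool_from_camera" (4x4, takes a point from camera to tool coordinates, whose origin is the TCP and whose axes are the flange's). Camera axes: x right, y down, z forward; pixel columns grow to the right and rows downward; lengths in m; the calibration is good to about 2 mm. A picture is of the moment at which its call begins: read the wrist's pose just before it. calibration takes no time and is no camera call.
- robot.close_job(): hands the job in, once; it reports no verdict.
The state is a dict: "time": time; "joint_positions": joint angles; "qvel": joint speeds; "joint_torque": joint torques, N m; "tool_pos": TCP position; "ee_rot": TCP orientation; "wrist_force": force on the tool from outside, world axes, zero at the start; "wrist_torque": the same for the moment, N m; "width": finger opening in m.
Only numpy, scipy, OpenCV 4.12 (cv2) and the standard library are available. Lean on these libraries where they do the work, as an engineer would, in place of code of your own. Each camera call takes 0.05 s, during which the arm holds its last target. There are 200 camera calls.

TASK

Get the dust hood ready for brushing: with the fingertips push its counterweighted window up from beneath its lip until the lip is level with the yellow pointer, and leave it there. Then press the green start button with a fingertip until it goes in, and let go. Never pinch the lip or press on its top or on the pane, do not press start while the window is off the mark, leave the red stop button alone, and leave the loose things on the table where they are.

Things in the scene. Friction and masses are not known exactly. Their poses are not given: they have to be found in the camera images.
- hood: bench-top dust hood, fixed, 230 mm wide, 240 deep, 496 tall: plinth 18 mm high, aluminium goalpost (two jambs), clear chamber with a white fan box behind. Origin on the table under it; x points from its open front (toward the robot) to its back, y to its left, z up. In this frame the jambs' fronts lie at x = -0.060, the pane's front at -0.050, the plinth's front edge at -0.154.
- sash (a joint): height of the hood's clear counterweighted window above its lowest stop, m: 0 lowest, grows as it rises, 0.185 at the top stop. It slides straight up and down, needs about 3 to 6 N either way and stays where it is left. At 0 the middle of its lip is 0.125 m above the table.
- lip_mid (a point): middle of the sash's finger lip, on the axis of its round nose. The lip is an aluminium ledge, 168 mm long along the hood's y, on the sash's lower edge, standing out 30 mm from its lower rail to this axis. Nose radius 7 mm: underside 7 mm below, front 7 mm before this point. The black rubber on its top (up to 8.5 mm above) must not be pressed or pinched. Axes as the hood's.
- lip_end (a point): centre of the red end cap at the right end of the lip (hood's -y side), next to the jamb with the pointer, at the same height as lip_mid.
- mark (a point): tip of the yellow pointer clamped to the front of the right jamb (hood's -y side); it points to the lip's end. Its height is the working height for the lip (0.205 to 0.275 m above the table).
- station: grey start/stop station fixed on the plinth before the sash, 98 mm wide, about 50 mm deep and 45 mm tall with its buttons, its face sloping 20 degrees toward the robot. Origin at the centre of its underside; axes as the hood's.
- start_top (a point): centre of the outer face of the green start button, 20 mm across, on the station's left (hood's +y). Its z axis points out of the sloping face, 20 degrees from vertical toward the robot; push the button in against z. The two buttons' centres lie 46 mm apart. Its black collar is 36 mm across and lies 10 mm below this face.
- start (a joint): travel of the green button, m: 0 out, 0.006 fully in; springs back; fully in takes 4 N, counted as pressed beyond 0.0035.
- stop (a joint): travel of the red stop button on the right of the station (same make), m: 0 out, 0.006 fully in.
- vial_a: brown glass vial with a black cap, 31 mm across, 62 mm tall; loose, origin at the centre of its underside; a bystander
- vial_c: brown glass vial with a white cap, 26 mm across, 52 mm tall; loose, origin at the centre of its underside; a bystander
- lot_stamp: wooden hand stamp, 37x48x74 mm; loose, origin at the centre of its underside; a bystander
- weight_0: brass weight, 27 mm across, 30 mm tall; loose, origin at the centre of its underside; a bystander
- weight_1: smaller brass weight, 21 mm across, 24 mm tall; loose, origin at the centre of its underside; a bystander

How it is judged:
On the way, in this order (a step that is already met when the one before it is completed fails the run):
1. the sash has been pushed up until its lip is level with the yellow pointer, and stands still there (z of lip_end in the frame of mark between -0.01 and 0.01 m and velocity of joint sash between -0.01 and 0.01 m/s), for 0.4 s.
2. the green start button is pressed in (value of joint start above 0.0035 m), for 0.05 s.
At the end, for the whole second after the job is handed in: The lip's middle height is within 10 mm of the pointer's tip, the sash is at rest, the green start button has been pressed after the sash was set and both buttons are out again (all of step 1 and value of joint each of start, stop below 0.0015 m); the robot touches nothing.
It fails at once if the start button is pressed while the lip is more than 10 mm off the pointer (value of joint start above 0.0035 m and not (z of lip_end in the frame of mark between -0.01 and 0.01 m)).
It fails at once if the red stop button is pressed (value of joint stop above 0.002 m).
It fails at once if the lip is pinched or pressed on its top (over 2 N) (contact force between the fingers and sash_c7 above 2 N).
It fails at once if the clear pane is pressed with the fingers (over 3 N) (contact force between the fingers and sash_c0 above 3 N).
It fails at once if a loose bystander is moved by more than 20 mm (distance of any of vial_a, vial_c, lot_stamp, weight_0, weight_1 from where it was at the start of the episode above 0.02 m).
It also fails if it takes over 40 s, if anything falls off the work surface, if the arm or the gripper's body presses on something with over 40 N, if the wrist force passes 120 N, or if a joint passes its speed limit or range.

## Working session

There is one attempt and no reset: what is moved stays moved. The work goes in short steps, Python scripts to look and compute and a tool call to move; the robot and the scene stay as the last step left them, time stands still between calls to the robot, and variables do not carry over. Pictures are saved under pics/ and viewed, about 8 in all and at most 12, crops included, and the job is handed in when it is done.

Besides the shell and the picture viewer there is one more tool, called after "Call:" by a JSON object that holds its "op" and its "data", one argument or row to a line. servo_tool: Moves the arm, as the interface text tells. Its arguments: {"type":"object","properties":{"series":{"type":"string"}},"required":["series"]}

```bash
mkdir -p pics
cat > h.py <<'E'
import numpy as np, cv2
from bench import robot, snapshot, calibration
from scipy.spatial.transform import Rotation as R
def cam(name,obs=None):
    c=calibration(name)
    if 'rvec' in c:
        Rm=cv2.Rodrigues(np.array(c['rvec'],float))[0]; t=np.array(c['tvec'],float).ravel()
        return c,Rm.T,-Rm.T@t
    T=np.array(c['tool_from_camera']); o=obs or robot.get_obs()
    r=o['ee_rot']; Rt=R.from_euler('xyz',r).as_matrix()
    return c,Rt@T[:3,:3],Rt@T[:3,3]+np.array(o['tool_pos'])
def rays(c,uv):
    K=np.array([[c['fx'],0,c['cx']],[0,c['fy'],c['cy']],[0,0,1.]])
    p=cv2.undistortPoints(np.array(uv,float).reshape(-1,1,2),K,np.array([c['k1'],0,0,0.]))
    p=p.reshape(-1,2); return np.c_[p,np.ones(len(p))]
def cloud(name,depth,obs=None):
    c,Rw,t=cam(name,obs); v,u=np.mgrid[:420,:560]
    d=rays(c,np.c_[u.ravel(),v.ravel()])*depth.reshape(-1,1)
    return (d@Rw.T+t).reshape(420,560,3)
E
python3 - <<'E'
from h import *
o=robot.get_obs(); print({k:np.round(v,3) for k,v in o.items()})
for n in('scene','top','wrist'):
    o=robot.get_obs(); p,d=snapshot(n); np.savez(f'{n}0.npz',p=p,d=d,P=cloud(n,d,o)); cv2.imwrite(f'pics/{n}0.png',p[:,:,::-1])
    c,Rw,t=cam(n,o); print(n,t,Rw[:,2],c['fx'])
E
```

```text
{'time': np.float64(0.0), 'joint_positions': array([ 1.03 ,  0.088,  1.372, -0.   ,  1.684, -0.103]), 'qvel': array([ 0.001,  0.   ,  0.002, -0.   ,  0.001, -0.   ]), 'joint_torque': array([-0.0000e+00, -3.4018e+01, -3.0243e+01,  7.2000e-02,  3.3000e-02,
       -0.0000e+00]), 'tool_pos': array([0.233, 0.498, 0.204]), 'ee_rot': array([-3.139, -0.   ,  2.704]), 'wrist_force': array([-0.115,  0.118,  0.561]), 'wrist_torque': array([-0.002, -0.065, -0.038]), 'width': np.float64(0.094)}
scene [-0.38531406 -0.62311453  0.67761315] [ 0.7109044   0.55578283 -0.43095287] 432.0506237974983
top [0.20082162 0.03693371 1.51154614] [ 0.20619118 -0.01039084 -0.97845655] 492.0778589757462
wrist [0.16638732 0.52708228 0.38348078] [ 0.22466455 -0.10659535 -0.96858829] 314.50869203288187
```

View pics/scene0.png

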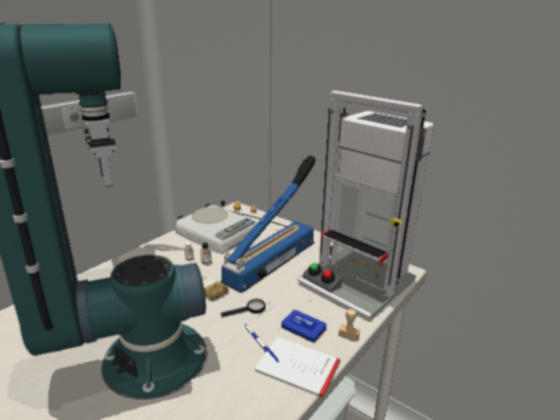

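View pics/top0.png

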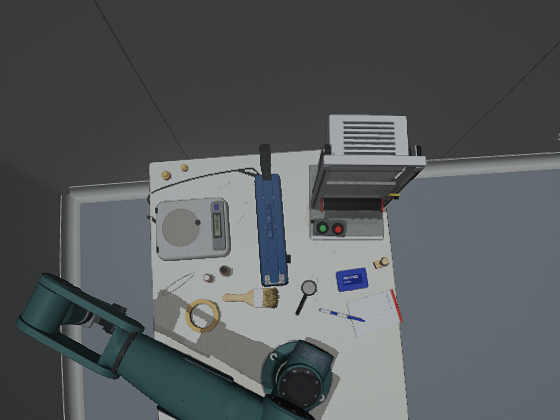

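The scene shows the hood ahead and to the right. Green button is at (315,269), red at (327,276), red lip caps at (326,236) and (384,256), yellow pointer at (396,221). In the top view the green button is at (322,228), red at (338,229), and the pointer at (393,196). Now I'll measure them.

Run:
```python
from h import *
for n,box in(('scene',(180,300,290,430)),('top',(180,245,300,410))):
    f=np.load(n+'0.npz'); p,P,d=f['p'],f['P'],f['d']; hsv=cv2.cvtColor(p,cv2.COLOR_RGB2HSV).astype(int)
    h,s,v=hsv[...,0],hsv[...,1],hsv[...,2]
    B=np.zeros(h.shape,bool); B[box[0]:box[1],box[2]:box[3]]=1
    for nm,m in(('green',(abs(h-60)<20)),('red',((h<8)|(h>172))),('yellow',abs(h-27)<7)):
        m=(m&(s>130)&(v>60)&B).astype(np.uint8)
        k,L,st,ce=cv2.connectedComponentsWithStats(m)
        for i in range(1,k):
            if st[i,4]<5: continue
            q=P[(L==i)&(d>0)]
            print(n,nm,st[i],ce[i].round(1),np.median(q,0).round(4),q.min(0).round(3),q.max(0).round(3))
    c=cv2.resize(p[180:310,290:430] if n=='scene' else p[140:250,295:435],None,fx=5,fy=5,interpolation=cv2.INTER_CUBIC)
    cv2.imwrite(f'pics/{n}0c.png',c[:600,:,::-1])
```

```text
scene green [310 264   8   7  39] [313.8 266.9] [ 0.4265 -0.1136  0.0589] [ 0.422 -0.12   0.049] [ 0.437 -0.098  0.064]
scene red [322 230   8   5  17] [325.2 232.1] [ 0.4816 -0.1076  0.1369] [ 0.47  -0.114  0.123] [ 0.5   -0.088  0.139]
scene red [379 253   9  11  51] [383.  257.4] [ 0.4696 -0.2809  0.1332] [ 0.453 -0.284  0.124] [ 0.489 -0.275  0.139]
scene red [323 270   9   8  60] [327.1 273.6] [ 0.4212 -0.1577  0.0591] [ 0.415 -0.166  0.05 ] [ 0.437 -0.142  0.066]
scene yellow [391 219  10   8  50] [395.9 221.6] [ 0.4778 -0.2977  0.232 ] [ 0.468 -0.308  0.221] [ 0.482 -0.283  0.238]
top green [320 225   6   7  30] [322.4 228. ] [ 0.4295 -0.1095  0.0617] [ 0.421 -0.118  0.055] [ 0.44  -0.103  0.07 ]
top red [321 199   2  13  15] [321.1 205.6] [ 0.4814 -0.1053  0.1357] [ 0.467 -0.108  0.13 ] [ 0.502 -0.104  0.139]
top red [381 199   2  13  21] [381.6 204. ] [ 0.4735 -0.2799  0.1357] [ 0.452 -0.282  0.129] [ 0.489 -0.277  0.142]
top red [335 226   7   7  40] [337.7 229. ] [ 0.4225 -0.1562  0.0599] [ 0.414 -0.167  0.046] [ 0.433 -0.148  0.067]
top yellow [389 193  10   3  21] [393.7 194.4] [ 0.478  -0.2924  0.2345] [ 0.475 -0.305  0.229] [ 0.481 -0.281  0.245]
```

View pics/scene0c.png

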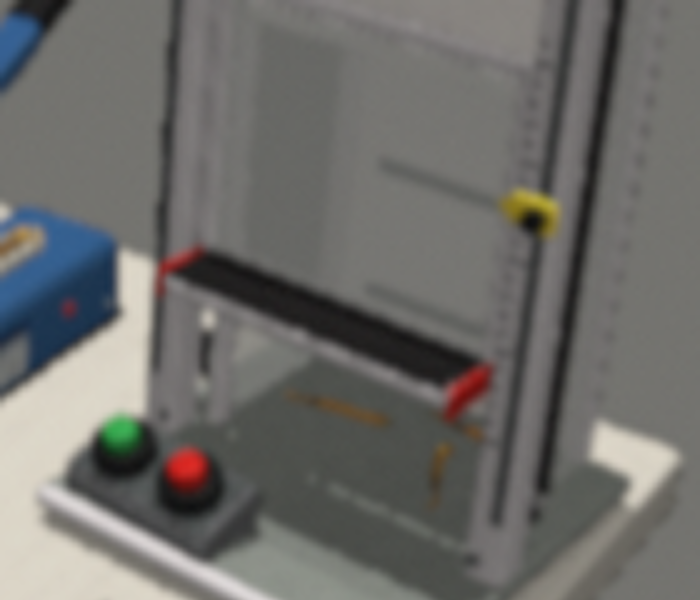

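View pics/wrist0.png

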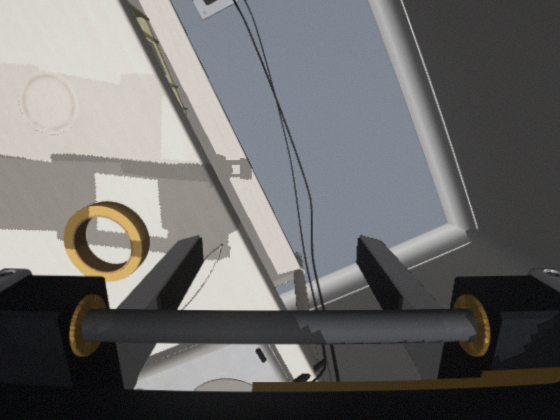

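Run:
```python
from h import *
o=robot.get_obs(); f=np.load('scene0.npz'); P=f['P']; d=f['d']
# finger profile in tool frame from scene camera
Rt=R.from_euler('xyz',o['ee_rot']).as_matrix(); Q=(P-np.array(o['tool_pos']))@Rt
m=(d>0)&(np.abs(Q[...,2]+0.06)<0.09)&(np.abs(Q[...,1])<.12)&(np.abs(Q[...,0])<.06)
q=Q[m]
for z in np.arange(-.14,.01,.01):
    s=q[abs(q[:,2]-z)<.005]
    if len(s): print(round(z,3),len(s),s[:,:2].min(0).round(3),s[:,:2].max(0).round(3))
f=np.load('wrist0.npz');Q=(f['P']-np.array(o['tool_pos']))@Rt; m=(f['d']>0)&(Q[...,2]<.02); q=Q[m]
print('wrist')
for z in np.arange(-.14,.02,.01):
    s=q[abs(q[:,2]-z)<.005]
    if len(s): print(round(z,3),len(s),s[:,:2].min(0).round(3),s[:,:2].max(0).round(3), np.abs(s[:,1]).min().round(3))
print(Rt.round(3))
```

```text
-0.14 223 [-0.034 -0.095] [0.035 0.088]
-0.13 112 [-0.034 -0.093] [0.035 0.074]
-0.12 115 [-0.033 -0.092] [0.035 0.078]
-0.11 114 [-0.034 -0.086] [0.035 0.077]
-0.1 83 [-0.034 -0.086] [0.034 0.051]
-0.09 14 [-0.01 -0.07] [ 0.011 -0.057]
-0.08 27 [-0.009 -0.064] [ 0.01  -0.056]
-0.07 27 [-0.008 -0.066] [ 0.01  -0.053]
-0.06 25 [-0.009 -0.065] [0.01  0.051]
-0.05 35 [-0.008 -0.066] [0.01  0.051]
-0.04 32 [-0.009 -0.064] [0.01  0.054]
-0.03 30 [-0.009 -0.064] [0.01  0.056]
-0.02 31 [-0.009 -0.064] [0.01  0.049]
-0.01 30 [-0.009 -0.064] [0.01  0.058]
0.0 17 [-0.009 -0.056] [0.01  0.052]
wrist
-0.14 4908 [ 0.022 -0.054] [0.026 0.051] 0.0
-0.13 13274 [ 0.019 -0.059] [0.025 0.06 ] 0.0
-0.12 17256 [ 0.009 -0.069] [0.035 0.065] 0.0
-0.11 18083 [-0.001 -0.077] [0.035 0.074] 0.0
-0.1 3463 [-0.01  -0.082] [0.036 0.078] 0.045
-0.09 953 [-0.011 -0.051] [0.007 0.048] 0.046
-0.08 760 [-0.01  -0.062] [0.011 0.058] 0.046
-0.07 1129 [-0.009 -0.062] [0.011 0.057] 0.044
-0.06 1146 [-0.006 -0.061] [0.011 0.057] 0.044
-0.05 1072 [-0.008 -0.061] [0.011 0.057] 0.045
-0.04 853 [-0.008 -0.061] [0.011 0.057] 0.044
-0.03 706 [-0.008 -0.061] [0.011 0.057] 0.045
-0.02 593 [-0.007 -0.06 ] [0.011 0.057] 0.044
-0.01 523 [-0.008 -0.061] [0.011 0.057] 0.044
0.0 173 [-0.008 -0.058] [0.01  0.052] 0.044
[[-0.906  0.424 -0.001]
 [ 0.424  0.906 -0.001]
 [ 0.    -0.002 -1.   ]]
```

The fingers are plain straight boxes and the tool always points down, so I'll have to work the lip from its round nose. Next I'll refine the hood frame, lip height and pointer.

Run:
```python
from h import *
t=np.load('top0.npz'); P,p,d=t['P'],t['p'],t['d']
g=p.astype(int); dark=(g.max(2)<70)
def rep(n,q): print(n,len(q),np.median(q,0).round(4),q.min(0).round(3),q.max(0).round(3))
for nm in('top','scene'):
    t=np.load(nm+'0.npz'); P,p,d=t['P'],t['p'].astype(int),t['d']
    m=(d>0)&(P[...,0]>.43)&(P[...,0]<.53)&(P[...,1]<-.12)&(P[...,1]>-.27)&(P[...,2]>.11)&(P[...,2]<.16)
    rep(nm+' lip',P[m])
    for y in np.arange(-.26,-.11,.03):
        q=P[m&(abs(P[...,1]-y)<.015)]
        if len(q): print('  y',y.round(3),'xmin',np.sort(q[:,0])[:4].round(4),'z',np.percentile(q[:,2],[5,50,90]).round(4))
    m=(d>0)&(P[...,2]>.013)&(P[...,2]<.025)&(P[...,1]<-.06)&(P[...,1]>-.3)&(P[...,0]>.33)&(P[...,0]<.5)
    E=[]
    for y in np.arange(-.29,-.07,.02):
        q=P[m&(abs(P[...,1]-y)<.01)]
        if len(q): E.append((y,q[:,0].min()))
    E=np.array(E); print(np.round(E,3).tolist())
    m=(d>0)&(p[...,0]>120)&(p[...,1]>100)&(p[...,2]<80)&(P[...,2]>.2)&(P[...,2]<.26)&(P[...,1]<-.26)
    print('yellow',P[m][np.argsort(-P[m][:,1])].round(3)[:45:3].tolist())
```

```text
top lip 824 [ 0.4818 -0.1945  0.1362] [ 0.456 -0.27   0.124] [ 0.507 -0.12   0.16 ]
  y -0.26 xmin [0.4556 0.4556 0.4559 0.4562] z [0.1297 0.136  0.1422]
  y -0.23 xmin [0.4569 0.4572 0.4573 0.4577] z [0.1312 0.1364 0.1429]
  y -0.2 xmin [0.4596 0.4598 0.4601 0.4606] z [0.13   0.1368 0.1437]
  y -0.17 xmin [0.462  0.462  0.4623 0.4623] z [0.13   0.1356 0.1431]
  y -0.14 xmin [0.4637 0.4642 0.4644 0.4649] z [0.1303 0.1359 0.1413]
  y -0.11 xmin [0.4662 0.4667 0.4678 0.4679] z [0.1314 0.1361 0.1395]
[[-0.29, 0.388], [-0.27, 0.389], [-0.25, 0.394], [-0.23, 0.396], [-0.21, 0.397], [-0.19, 0.398], [-0.17, 0.399], [-0.15, 0.401], [-0.13, 0.403], [-0.11, 0.405], [-0.09, 0.404]]
yellow [[0.48, -0.286, 0.233], [0.48, -0.292, 0.234], [0.476, -0.296, 0.236], [0.476, -0.299, 0.236], [0.476, -0.305, 0.235]]
scene lip 1069 [ 0.4896 -0.2003  0.1384] [ 0.456 -0.27   0.123] [ 0.511 -0.12   0.16 ]
  y -0.26 xmin [0.4561 0.4564 0.4567 0.4568] z [0.1289 0.1381 0.1531]
  y -0.23 xmin [0.4571 0.4577 0.4583 0.4583] z [0.1285 0.1382 0.1543]
  y -0.2 xmin [0.4603 0.4607 0.4608 0.4609] z [0.1291 0.1385 0.1532]
  y -0.17 xmin [0.462  0.4623 0.463  0.4633] z [0.1288 0.1385 0.1545]
  y -0.14 xmin [0.466  0.4664 0.4664 0.4667] z [0.1292 0.1384 0.1534]
  y -0.11 xmin [0.4676 0.4682 0.4689 0.4695] z [0.1283 0.1389 0.1545]
[[-0.29, 0.331], [-0.27, 0.389], [-0.25, 0.391], [-0.23, 0.392], [-0.21, 0.394], [-0.19, 0.396], [-0.17, 0.396], [-0.15, 0.4], [-0.13, 0.4], [-0.11, 0.402], [-0.09, 0.404]]
yellow [[0.483, -0.28, 0.227], [0.479, -0.284, 0.23], [0.482, -0.286, 0.224], [0.48, -0.288, 0.231], [0.48, -0.29, 0.232], [0.48, -0.292, 0.235], [0.476, -0.296, 0.235], [0.482, -0.299, 0.236], [0.473, -0.3, 0.235], [0.478, -0.303, 0.237], [0.477, -0.306, 0.236], [0.475, -0.308, 0.229]]
```

Call:
{"op": "servo_tool", "data": {
  "series": "-1 0 0 -4 0;-1 0 0 -8 0;-1 0 0 -12 0;-1 0 0 -16 0;-1 0 0 -20 0.1;-1 -2.4 -3.3 -20 0.2;-1 -4.8 -6.6 -20 0.3;-1 -7.2 -9.9 -20 0.4;-1 -9.6 -13.2 -20 0.5;-1 -12 -16.5 -20 0.6;-1 -14.4 -19.8 -20 0.7;-1 -16.8 -23.1 -20 0.8;-1 -19.2 -26.4 -20 0.9;-1 -21.6 -29.7 -20 1;-1 -24 -33 -20 1.1;-1 -26.4 -36.3 -20 1.2;-1 -28.8 -39.6 -20 1.208;-1 -31.2 -42.9 -20 1.208;-1 -33.6 -46.2 -20 1.208;-1 -33.6 -46.2 -20 1.208"
}}

```text
time: 1.82
tool_pos: [0.342, -0.0691, 0.4035]
ee_rot: [-3.138, 0.002, 1.483]
wrist_force: [-0.9, 1.6, -1.3]
width: 0.0939
```

Call:
{"op": "servo_tool", "data": {
  "series": "-1 -3.8 1.2 0 0;-1 -7.6 2.4 0 0;-1 -11.3 3.7 0 0;-1 -11.3 3.7 4 0;-1 -11.3 3.7 8 0;-1 -11.3 3.7 12 0;-1 -11.3 3.7 16 0;-1 -11.3 3.7 20 0;-1 -11.3 3.7 23 0;-1 -11.3 3.7 26 0;-1 -11.3 3.7 29 0;-1 -11.3 3.7 29 0;-1 -11.3 3.7 29 0"
}}

```text
time: 2.9
tool_pos: [0.369, -0.177, 0.1142]
ee_rot: [-3.138, -0.002, 1.496]
wrist_force: [-0.1, 0.2, -0.5]
width: 0.0938
```

Run:
```python
from h import *
o=robot.get_obs(); print({k:np.round(v,3) for k,v in o.items()})
ims=[]
for n in('scene','wrist'):
    o=robot.get_obs(); p,d=snapshot(n); np.savez(f'{n}1.npz',p=p,d=d,P=cloud(n,d,o)); 
    ims.append(p if n=='wrist' else cv2.resize(p[150:330,270:430],(373,420)))
cv2.imwrite('pics/a1.png',cv2.resize(np.hstack(ims),(800,360))[:,:,::-1])
```

```text
{'time': np.float64(2.9), 'joint_positions': array([-0.586, -0.194,  1.82 ,  0.   ,  1.519, -0.512]), 'qvel': array([-0.004, -0.027, -0.086,  0.001, -0.002, -0.002]), 'joint_torque': array([ 7.0000e-03, -1.9759e+01, -2.7387e+01,  5.1000e-02,  8.5000e-02,
        1.0000e-03]), 'tool_pos': array([ 0.369, -0.177,  0.114]), 'ee_rot': array([-3.138e+00, -2.000e-03,  1.496e+00]), 'wrist_force': array([-0.097,  0.232, -0.472]), 'wrist_torque': array([-0.087,  0.047,  0.027]), 'width': np.float64(0.094)}
```

View pics/a1.png

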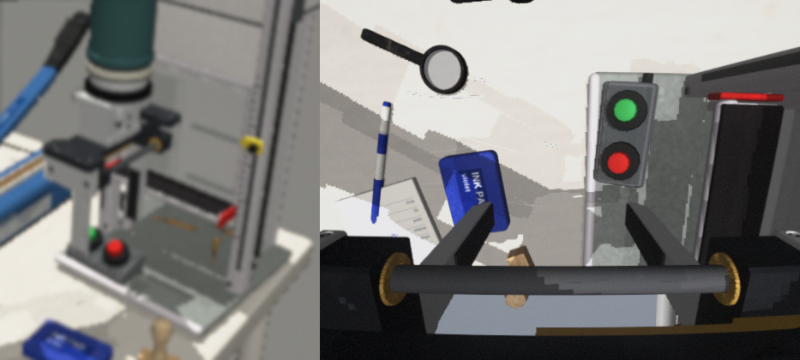

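Left half (scene view): the front finger stands before the lip, with the right cap at (227,216) and pointer at (253,144) both clear. Right half (wrist view): green button at (625,108), red at (618,162), lip at the right edge. I'll make contact gently.

Call:
{"op": "servo_tool", "data": {
  "series": "-1 0 1.5 0 0;-1 0 2.4 0 0;-1 0 2.8 0 0;-1 0 3.0 0 0;-1 0 3.2 0 0;-1 0 3.2 0 0"
}}

```text
time: 3.5
tool_pos: [0.4022, -0.1807, 0.1158]
ee_rot: [3.141, 0.0, 1.496]
wrist_force: [0.7, 0.2, -0.3]
width: 0.0936
```

Call:
{"op": "servo_tool", "data": {
  "series": "-1 0 0.2 0 0;-1 0 0.4 0 0;-1 0 0.4 0 0"
}}

```text
time: 3.75
tool_pos: [0.4052, -0.1808, 0.1154]
ee_rot: [-3.14, -0.0, 1.496]
wrist_force: [-2.6, -0.5, 2.9]
width: 0.0937
```

Call:
{"op": "servo_tool", "data": {
  "series": "-1 0 0.15 0 0;-1 0 0.3 0 0;-1 0 0.3 0 0"
}}

```text
time: 4.0
tool_pos: [0.4053, -0.1808, 0.1148]
ee_rot: [-3.133, -0.0, 1.495]
wrist_force: [-11.1, 0.9, 4.5]
width: 0.094
```

Call:
{"op": "servo_tool", "data": {
  "series": "-1 0 0.2 0 0;-1 0 0.3 -0.3 0;-1 0 0.3 -0.6 0;-1 0 0.3 -1 0;-1 0 0.3 -1.4 0;-1 0 0.3 -1.8 0"
}}

```text
time: 4.5
tool_pos: [0.4053, -0.1806, 0.13]
ee_rot: [-3.124, -0.002, 1.494]
wrist_force: [-12.8, -0.9, -2.7]
width: 0.0942
```

```bash
cat > lip.py <<'E'
from h import *
def look(n='scene'):
    p,d=snapshot(n); P=cloud(n,d); hsv=cv2.cvtColor(p,cv2.COLOR_RGB2HSV).astype(int); h,s,v=hsv[...,0],hsv[...,1],hsv[...,2]
    box=(P[...,1]<-.268)&(P[...,1]>-.32)&(P[...,0]>.44)&(P[...,0]<.51)&(P[...,2]>.09)&(P[...,2]<.3)&(s>130)&(v>60)
    for nm,m in(('cap',((h<8)|(h>172))),('mark',abs(h-27)<7)):
        q=P[m&box]
        if len(q): print(n,nm,len(q),'z med',np.median(q[:,2]).round(4),'5-95',np.percentile(q[:,2],[5,95]).round(4))
    return p,d,P
if __name__=='__main__':
    o=robot.get_obs(); print(o['time'],np.round(o['tool_pos'],4),np.round(o['ee_rot'],3),np.round(o['wrist_force'],1)); look()
E
python3 lip.py
```

```text
4.5 [ 0.4053 -0.1806  0.13  ] [-3.124e+00 -2.000e-03  1.494e+00] [-12.8  -0.9  -2.7]
scene cap 43 z med 0.1469 5-95 [0.14   0.1515]
scene mark 50 z med 0.2321 5-95 [0.2229 0.2364]
```

Call:
{"op": "servo_tool", "data": {
  "series": "-1 0 0 -0.5 0;-1 0 0 -1 0;-1 0 0 -1.5 0;-1 0 0 -2 0;-1 0 0 -2.5 0;-1 0 0 -3 0;-1 0 0 -3.5 0;-1 0 0 -4 0;-1 0 0 -4.5 0;-1 0 0 -5 0;-1 0 0 -5.5 0;-1 0 0 -6 0;-1 0 0 -6.5 0;-1 0 0 -7 0;-1 0 0 -7 0"
}}

```text
time: 5.8
tool_pos: [0.4054, -0.1807, 0.2012]
ee_rot: [-3.124, -0.002, 1.494]
wrist_force: [-15.8, 0.8, 1.4]
width: 0.0935
```

Run:
```python
from lip import *
o=robot.get_obs(); print(o['time'],np.round(o['tool_pos'],4),np.round(o['ee_rot'],3),np.round(o['wrist_force'],1))
p,d,P=look(); look('top')
cv2.imwrite('pics/b1.png',cv2.resize(p[180:280,350:430],(480,600),interpolation=cv2.INTER_CUBIC)[:,:,::-1])
```

```text
5.8 [ 0.4054 -0.1807  0.2012] [-3.124e+00 -2.000e-03  1.494e+00] [-15.8   0.8   1.4]
scene cap 46 z med 0.2178 5-95 [0.211  0.2222]
scene mark 54 z med 0.231 5-95 [0.2218 0.2367]
```

View pics/b1.png

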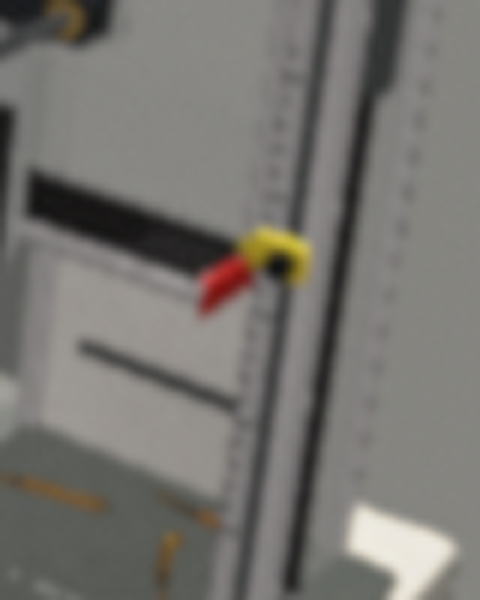

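Call:
{"op": "servo_tool", "data": {
  "series": "-1 0 0 -0.4 0;-1 0 0 -0.8 0;-1 0 0 -1.2 0;-1 0 0 -1.6 0;-1 0 0 -1.6 0"
}}

```text
time: 6.32
tool_pos: [0.4053, -0.1806, 0.2171]
ee_rot: [-3.124, -0.002, 1.493]
wrist_force: [-16.0, 1.2, -0.3]
width: 0.0938
```

Run:
```python
from lip import *
o=robot.get_obs(); print(o['time'],np.round(o['tool_pos'],4),np.round(o['wrist_force'],1))
p,d,P=look(); look('top')
# model overlay: lip end cap candidates and tip
c,Rw,t=cam('scene'); K=np.array([[c['fx'],0,c['cx']],[0,c['fy'],c['cy']],[0,0,1.]])
def pr(X): return cv2.projectPoints(np.array(X,float),np.array(c['rvec'],float),np.array(c['tvec'],float),K,np.array([c['k1'],0,0,0.]))[0].reshape(-1,2)
yv=-.075; hx=np.array([np.cos(yv),np.sin(yv)]);hy=np.array([-np.sin(yv),np.cos(yv)])
nose=np.array([.4603,-.1935]); axis=nose+.007*hx
end=axis-.086*hy
m=(d>0)&(P[...,1]<-.25)&(P[...,1]>-.30)&(P[...,2]>.2)&(P[...,2]<.26)&(P[...,0]>.44)&(P[...,0]<.5)
q=P[m];hs=cv2.cvtColor(p,cv2.COLOR_RGB2HSV)[m]
yel=q[(abs(hs[:,0].astype(int)-27)<8)&(hs[:,1]>110)]
f=lambda Q: np.c_[(Q[:,:2]-axis)@hx-.084,(Q[:,:2]-axis)@hy,Q[:,2]]
Y=f(yel); print(Y[np.argsort(-Y[:,1])][:14].round(4))
big=cv2.resize(p[200:250,350:420],(840,600),interpolation=cv2.INTER_CUBIC)[:,:,::-1].copy()
for z in(.219,.229,.239):
    u,v=pr([[*end,z]])[0]; cv2.circle(big,(int((u-350+.5)*12),int((v-200+.5)*12)),3,(255,255,0),-1)
cv2.imwrite('pics/b2.png',big[:, :800])
```

```text
6.3167 [ 0.4053 -0.1806  0.2171] [-16.    1.2  -0.3]
scene cap 40 z med 0.2354 5-95 [0.2271 0.2382]
scene mark 50 z med 0.2325 5-95 [0.2236 0.2363]
[[-0.0634 -0.088   0.224 ]
 [-0.0656 -0.0884  0.2301]
 [-0.0636 -0.0898  0.2299]
 [-0.0683 -0.09    0.2291]
 [-0.0649 -0.0902  0.2331]
 [-0.0644 -0.0906  0.2278]
 [-0.0653 -0.0917  0.2234]
 [-0.0645 -0.0921  0.2361]
 [-0.0668 -0.0921  0.2267]
 [-0.0636 -0.0926  0.2282]
 [-0.0635 -0.093   0.2257]
 [-0.0665 -0.0933  0.2347]
 [-0.0646 -0.0938  0.2239]
 [-0.0668 -0.0938  0.2324]]
```

View pics/b2.png

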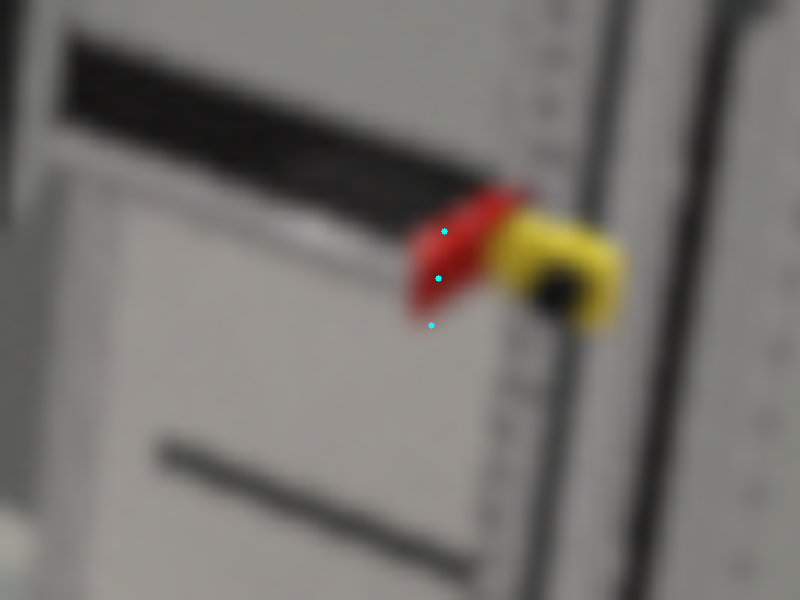

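The dots mark lip-axis heights 0.219, 0.229 and 0.239. The cap's front (rows 225–315 at column 430) centres on about 0.230, and the pointer tip at (500,240) is at about 0.229, so they are level. I'll back off and check again.

Call:
{"op": "servo_tool", "data": {
  "series": "-1 0 -0.3 0 0;-1 0 -0.6 0 0;-1 0 -1.2 0 0;-1 0 -2.2 0 0;-1 0 -3.2 0 0;-1 0 -4 0 0;-1 0 -4 0 0;-1 0 -4 0 0"
}}

```text
time: 7.08
tool_pos: [0.3719, -0.1784, 0.22]
ee_rot: [3.14, 0.001, 1.495]
wrist_force: [0.4, 0.4, -0.2]
width: 0.094
```

Run:
```python
from lip import *
o=robot.get_obs(); print(o['time'],np.round(o['tool_pos'],4),np.round(o['ee_rot'],3),np.round(o['wrist_force'],1),o['joint_positions'].round(2))
look();look('top')
o=robot.get_obs(); p,d=snapshot('wrist'); P=cloud('wrist',d,o)
T=P; hsv=cv2.cvtColor(p,cv2.COLOR_RGB2HSV).astype(int);h,s,v=hsv[...,0],hsv[...,1],hsv[...,2]
for nm,m in(('green',abs(h-60)<20),('red',(h<8)|(h>172))):
    m=m&(s>120)&(v>50)&(P[...,0]>.38)&(P[...,0]<.46)&(P[...,2]<.1)&(P[...,2]>.04)
    q=P[m]; print(nm,len(q),np.median(q,0).round(4),((q.min(0)+q.max(0))/2).round(4),q.min(0).round(3),q.max(0).round(3))
```

```text
7.0833 [ 0.3719 -0.1784  0.22  ] [3.140e+00 1.000e-03 1.495e+00] [ 0.4  0.4 -0.2] [-0.59 -0.23  1.64  0.    1.73 -0.51]
scene cap 40 z med 0.2353 5-95 [0.2274 0.2388]
scene mark 49 z med 0.2327 5-95 [0.2239 0.2366]
top cap 5 z med 0.236 5-95 [0.2348 0.2384]
top mark 17 z med 0.2354 5-95 [0.2295 0.2413]
green 279 [ 0.43   -0.1115  0.0616] [ 0.4309 -0.1115  0.0566] [ 0.421 -0.121  0.048] [ 0.441 -0.102  0.066]
red 288 [ 0.4232 -0.1565  0.0616] [ 0.4239 -0.1576  0.0565] [ 0.414 -0.168  0.048] [ 0.434 -0.147  0.065]
```

Retracted with the sash holding: cap and mark heights are unchanged. For the button I'll use the front finger's tip on its robot-side half, so the gripper body stays about 7 mm or more clear of the lip.

Call:
{"op": "servo_tool", "data": {
  "series": "-1 2.5 -0.2 0 0;-1 5 -0.4 0 0;-1 7.1 -0.6 0 0;-1 7.1 -0.6 0 0;-1 7.1 -0.6 3 0;-1 7.1 -0.6 6 0;-1 7.1 -0.6 9 0;-1 7.1 -0.6 11 0;-1 7.1 -0.6 13 0;-1 7.1 -0.6 14.2 0;-1 7.1 -0.6 14.2 0;-1 7.1 -0.6 14.2 0"
}}

```text
time: 8.23
tool_pos: [0.3711, -0.1074, 0.077]
ee_rot: [-3.14, -0.0, 1.496]
wrist_force: [0.0, -0.1, 0.6]
width: 0.0939
```

Run:
```python
from lip import *
o=robot.get_obs(); print(o['time'],np.round(o['tool_pos'],4),np.round(o['ee_rot'],3),np.round(o['wrist_force'],1))
a,_,_=look(); o=robot.get_obs(); p,d=snapshot('wrist')
cv2.imwrite('pics/c1.png',cv2.resize(np.hstack([cv2.resize(a[190:310,290:430],(490,420)),p]),(800,320))[:,:,::-1])
```

```text
8.2333 [ 0.3711 -0.1074  0.077 ] [-3.14  -0.     1.496] [ 0.  -0.1  0.6]
scene cap 40 z med 0.2359 5-95 [0.2276 0.2388]
scene mark 49 z med 0.2325 5-95 [0.2231 0.2372]
```

View pics/c1.png

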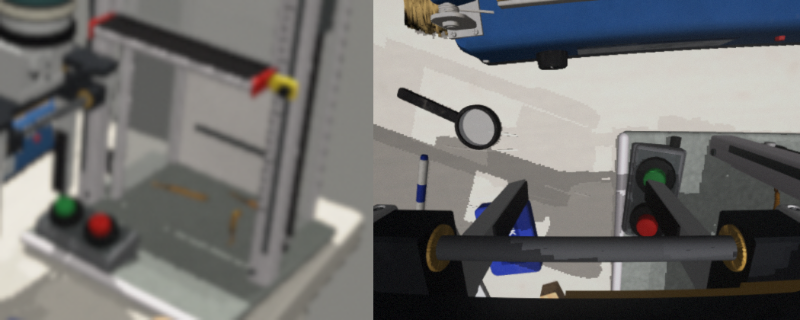

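In the scene view the front fingertip stands over the green button (65,205), clear of red (100,225). The lip stays level with the pointer. Pressing in steps.

Call:
{"op": "servo_tool", "data": {
  "series": "-1 0 0 0.8 0;-1 0 0 1.5 0;-1 0 0 1.9 0;-1 0 0 2.1 0;-1 0 0 2.1 0"
}}

```text
time: 8.75
tool_pos: [0.371, -0.107, 0.0561]
ee_rot: [-3.141, -0.0, 1.496]
wrist_force: [-1.5, 0.5, 0.8]
width: 0.0938
```

Call:
{"op": "servo_tool", "data": {
  "series": "-1 0 0 0.1 0;-1 0 0 0.2 0;-1 0 0 0.3 0;-1 0 0 0.3 0"
}}

```text
time: 9.08
tool_pos: [0.3718, -0.1071, 0.0538]
ee_rot: [3.141, 0.0, 1.496]
wrist_force: [-0.3, 0.7, 1.7]
width: 0.0939
```

Call:
{"op": "servo_tool", "data": {
  "series": "-1 0 0 0.1 0;-1 0 0 0.2 0;-1 0 0 0.3 0;-1 0 0 0.3 0"
}}

```text
time: 9.42
tool_pos: [0.3717, -0.1073, 0.0507]
ee_rot: [3.141, 0.0, 1.496]
wrist_force: [-0.8, 0.8, 3.8]
width: 0.0941
```

Run:
```python
from lip import *
o=robot.get_obs(); print(np.round(o['wrist_force'],1),np.round(o['tool_pos'],4))
a,_,_=look(); p,d=snapshot('wrist')
cv2.imwrite('pics/c2.png',cv2.resize(np.hstack([cv2.resize(a[240:300,295:365],(490,420)),cv2.resize(p[160:350,400:560],(354,420))]),(800,398))[:,:,::-1])
```

```text
[-0.8  0.8  3.8] [ 0.3717 -0.1073  0.0507]
scene cap 40 z med 0.2357 5-95 [0.2278 0.2396]
scene mark 50 z med 0.2325 5-95 [0.2236 0.236 ]
```

View pics/c2.png

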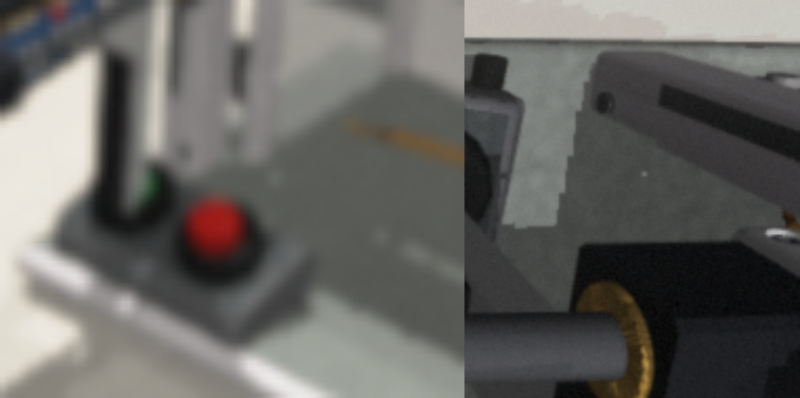

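The finger sits on the front of the green button, which shows at (150,185) behind it. The force slope is about 0.68 N/mm, matching the button spring. I'll go a little deeper to be sure.

Call:
{"op": "servo_tool", "data": {
  "series": "-1 0 0 0.1 0;-1 0 0 0.2 0;-1 0 0 0.2 0"
}}

```text
time: 9.77
tool_pos: [0.3721, -0.1074, 0.0502]
ee_rot: [3.14, 0.001, 1.496]
wrist_force: [-3.6, 1.1, 11.5]
width: 0.0943
```

The hard stop came after about 6 mm, with the spring at about 4 N: fully in. Releasing and rising.

Call:
{"op": "servo_tool", "data": {
  "series": "-1 0 0 -0.5 0;-1 0 0 -1.5 0;-1 0 -1 -4 0;-1 0 -3 -7 0;-1 0 -4 -10 0;-1 0 -4 -12 0;-1 0 -4 -12 0;-1 0 -4 -12 0;-1 0 -4 -12 0"
}}

```text
time: 10.52
tool_pos: [0.3309, -0.1038, 0.1671]
ee_rot: [-3.139, -0.001, 1.496]
wrist_force: [-0.6, 0.2, -0.6]
width: 0.0941
```

Run:
```python
from lip import *
o=robot.get_obs(); print(o['time'],np.round(o['tool_pos'],4),np.round(o['wrist_force'],1))
look(); look('top'); o=robot.get_obs(); p,d=snapshot('wrist'); P=cloud('wrist',d,o)
hsv=cv2.cvtColor(p,cv2.COLOR_RGB2HSV).astype(int);h,s,v=hsv[...,0],hsv[...,1],hsv[...,2]
for nm,m in(('green',abs(h-60)<20),('red',(h<8)|(h>172))):
    q=P[m&(s>120)&(v>50)&(P[...,0]>.38)&(P[...,0]<.46)&(P[...,2]<.1)&(P[...,2]>.04)]; print(nm,len(q),np.median(q,0).round(4))
s,_=snapshot('scene'); cv2.imwrite('pics/end.png',s[:,:,::-1])
```

```text
10.5167 [ 0.3309 -0.1038  0.1671] [-0.6  0.2 -0.6]
scene cap 40 z med 0.2359 5-95 [0.2279 0.2388]
scene mark 50 z med 0.2329 5-95 [0.2243 0.2367]
top cap 24 z med 0.2359 5-95 [0.2325 0.241 ]
top mark 17 z med 0.2355 5-95 [0.2306 0.2393]
green 354 [ 0.4294 -0.1105  0.0616]
red 17 [ 0.4304 -0.1499  0.0572]
```

View pics/end.png

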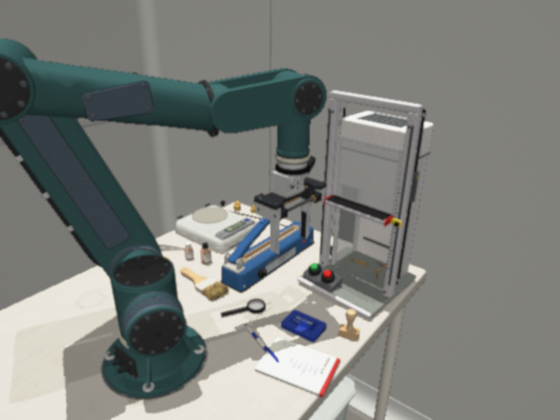

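The final view shows the lip cap (388,219) level with the pointer (396,221). Both buttons are out, the arm is clear, and the vials, stamp and weights are where they were.

```bash
python3 -c "from bench import robot; print(robot.close_job())"
```

```text
the job is handed in; nothing more can be done
None
```

The sash is set level with the pointer, start was pressed after that and let go, and the job is handed in at about 10.5 s of the 40 s allowed. No verdict was reported.

- **How the lip was raised:** it wasn't pushed from directly beneath, as you asked. The tool can only point straight down and the fingers are plain bars, so nothing could reach under the lip. Instead I pressed one open finger against the front of the lip's round nose with about 11–16 N and carried the sash up by friction, about 10 cm. I did not pinch it, and I planned the moves to keep off the rubber top and the pane. The contact forces on those parts are not reported, so I could not check that directly.
- **Height:** the lip axis came out at about 0.230 m and the pointer tip at about 0.229 m. My uncertainty is about 3 mm against the 10 mm allowed. The cap and pointer readings did not change after I backed off, or after the button press.
- **Start button:** I pressed the green button with the front fingertip on its robot-side half. The spring force built up to about 4 N, then it hit a hard stop after about 6 mm (11.5 N peak). I cannot read the button's travel directly, so "fully in" rests on those readings. After release its face read the same height as before (0.0616 m).
- **Stop button and loose things:** I did not touch the red button, and it looks out in the last picture. Its last measured point, at 0.057 m, came from a partly hidden view of only 17 pixels and is no use as a check. I compared the loose things by eye only, and they look unmoved.
- **Arm at the end:** it stands clear, with the wrist force near zero.

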